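Find the unlatched flap of the service box and push it open

TASK

One of the four identical flaps in the top of the grey service box has been left unlatched. With shut fingertips press gently on the near end of the flaps, one after another, until you find the one that rocks, then push that flap's near end down into its bay and away from you until the flap stands well open, steeper than 60 degrees, so that the jacks below can be reached, and leave it so. Never push hard on the box or its flaps (the flaps that do not give are latched), and leave the loupe, vial and tin where they stand.

Things in the scene. Friction and masses are not known exactly. Their poses are not given: they have to be found in the camera images.
- service_box: Grey metal box fixed to the worktop, 134 (x) x 286 (y) x 82 mm high, yaw varies. Origin: centre of underside; x away from the robot, y left, z up. Flat top with four identical aluminium flaps at y = +102, +34, -34, -102 mm, flush, one bay under each: opening x -43 to +45 mm, 62 mm wide, 78 mm deep. Three flaps, caught beneath, give under 2 degrees; any one is free; not visible from outside.
- flap_1 (a joint): Hinge of the left-most (+y) flap, rad: 0 shut and flush, grows as its near (-x) end goes down into the bay, stop at 1.3. Hinge line along the box's y at x = +26, z = 79 mm of the box. No spring: a friction hinge (0.2 N m) that stays where left; 4 N on the near end moves it unless caught beneath.
- flap_1_press (a point): Point on the upper face of the left-most (+y) flap (86 x 60 x 5 mm, 68 mm before the hinge line and 18 mm beyond it), on its centre line 48 mm nearer than the hinge; moves with the flap. Axes when shut as the box's: x away from the robot, y along the hinge, z up out of the face.
- flap_2 (a joint): Hinge of the second from left flap, rad: 0 shut and flush, grows as its near (-x) end goes down into the bay, stop at 1.3. Hinge line along the box's y at x = +26, z = 79 mm of the box. No spring: a friction hinge (0.2 N m) that stays where left; 4 N on the near end moves it unless caught beneath.
- flap_2_press (a point): Point on the upper face of the second from left flap (86 x 60 x 5 mm, 68 mm before the hinge line and 18 mm beyond it), on its centre line 48 mm nearer than the hinge; moves with the flap. Axes when shut as the box's: x away from the robot, y along the hinge, z up out of the face.
- flap_3 (a joint): Hinge of the third from left flap, rad: 0 shut and flush, grows as its near (-x) end goes down into the bay, stop at 1.3. Hinge line along the box's y at x = +26, z = 79 mm of the box. No spring: a friction hinge (0.2 N m) that stays where left; 4 N on the near end moves it unless caught beneath.
- flap_3_press (a point): Point on the upper face of the third from left flap (86 x 60 x 5 mm, 68 mm before the hinge line and 18 mm beyond it), on its centre line 48 mm nearer than the hinge; moves with the flap. Axes when shut as the box's: x away from the robot, y along the hinge, z up out of the face.
- flap_4 (a joint): Hinge of the right-most (-y) flap, rad: 0 shut and flush, grows as its near (-x) end goes down into the bay, stop at 1.3. Hinge line along the box's y at x = +26, z = 79 mm of the box. No spring: a friction hinge (0.2 N m) that stays where left; 4 N on the near end moves it unless caught beneath.
- flap_4_press (a point): Point on the upper face of the right-most (-y) flap (86 x 60 x 5 mm, 68 mm before the hinge line and 18 mm beyond it), on its centre line 48 mm nearer than the hinge; moves with the flap. Axes when shut as the box's: x away from the robot, y along the hinge, z up out of the face.
- loupe: Bystander: round stand loupe, black with a pale foot, 40 mm diameter, 43 mm high, loose in front of the box. Origin: centre of its underside.
- small_vial: Bystander: small cream vial with a ribbed white cap, 23 mm diameter, 48 mm high, loose in front of the box. Origin: centre of its underside.
- grease_tin: Bystander: round white tin, 53 mm diameter, 26 mm high, loose at the right-hand end of the box. Origin: centre of its underside.

How it is judged:
On the way:
1. the unlatched flap has been found: it rocks under the fingers (((value of joint flap_1 above 0.12 rad and contact force between the fingers and service_box above 0.5 N) or (value of joint flap_2 above 0.12 rad and contact force between the fingers and service_box above 0.5 N) or (value of joint flap_3 above 0.12 rad and contact force between the fingers and service_box above 0.5 N) or (value of joint flap_4 above 0.12 rad and contact force between the fingers and service_box above 0.5 N))), for 0.05 s.
At the end, for the whole second after the job is handed in: One flap stays open by more than 1.0 rad (57 degrees); loupe, vial and tin stand upright within 20 mm of where they were (value of joint any of flap_1, flap_2, flap_3, flap_4 above 1 rad and distance of each of loupe, small_vial, grease_tin from where it was at the start of the episode below 0.02 m and angle between each of loupe, small_vial, grease_tin's own z axis and vertical below 0.2 rad); the robot touches nothing.
It fails at once if the box or a flap is pushed with more than 40 N (contact force between any of the fingers, the arm and service_box above 40 N).
It fails at once if the loupe, vial or tin is shifted by more than 20 mm, lifted or tipped (distance of any of loupe, small_vial, grease_tin from where it was at the start of the episode above 0.02 m or angle between any of loupe, small_vial, grease_tin's own z axis and vertical above 0.3 rad).
It also fails if it takes over 45 s, if anything falls off the work surface, if the arm or the gripper's body presses on something with over 40 N, if the wrist force passes 120 N, or if a joint passes its speed limit or range.

ROBOT

A 6-joint arm with a two-finger parallel gripper is mounted at the origin on a cart in front of the work surface, level with it; the furniture and walls round the work are solid. World frame = base frame: x ahead of the robot, y to its left, z up, the work surface at z = 0. Lengths are in m, angles in rad, forces in N, time in s.
With the tool pointing down it reaches from about 0.35 to 0.775 m from the base axis. Payload 5.5 kg.
Tool frame: the origin (TCP) lies between the finger pads; the fingertips stand 19 mm ahead of it and the grasp point (between the pads) is the TCP; z points along the fingers, y is the direction in which the jaws open and shut (so a half turn about z gives the same grasp; the last joint's range is limited). The gripper opens to 85 mm and grips with 20 to 120 N. Pads are 22 mm wide; open, the fingers measure 114 mm over their backs; the gripper's body (76 mm by 85 mm) begins 54 mm behind the grasp point. The pads swing forward as they close: fully open they stand 13 mm farther back than shut.
Start: joints at [-0.14, 0.313, 0.046, 1.304, 0, 1.431], TCP at [0.575, -0, 0.25] pointing down, gripper open.
Joint ranges: [-2.76, 2.76], [-0.86, 1.69], [-1.03, 1.26], [-2.2, 2.34], [-1.47, 1.5], [-3.14, 3.14]. Speed limits (rad/s): [2.57, 2.57, 3.14, 3.14, 3.14, 3.14].

INTERFACE

Orientations are given as a unit quaternion [w, x, y, z].
In Python, from workcell import get_state, cams, workorder gives the robot as it stands.
- The arm moves only by the tool play_rows, never from a script. Its argument "series" is text: rows parted by semicolons, each of 7 numbers parted by spaces: the opening in per cent of the stroke, from 0 (shut) to 100 (fully open), then the shift along the tool's x, y, z in cm, then the turn, a rotation vector about the tool's x, y, z in degrees. A call has 1 to 12 rows; each row shifts and turns the commanded pose from where the row before left it, along the tool's axes as they then stand; what a row does not reach is not made up. A row lasts 1/8 s, in which the tool goes at most 62.5 mm and 10.7 degrees, less where a joint would pass 70% of its speed; a pose out of reach is approached as far as the arm can. A call with a gripper value outside its range is refused whole. The fingers move at their own pace and stop on an object; "newtons" is the grip in N (left out, the last holds). Time passes only in rows, so rows that do not move let the fingers close. It gives the time, the measured TCP pose, the force and the opening at its end, in the units of the state.
- get_state(): the state, without advancing time (a new reading comes with each control period).
- cams.read_camera(name): name is "scene" or "side" or "wrist"; returns the picture (384x512x3 uint8, red, green, blue); there is no depth.
- cams.get_calibration(name): a dict with "fx", "fy", "cx", "cy" (pixels), "rvec" (rotation vector, rad) and "tvec" (3), from world to camera coordinates, as OpenCV has them. Camera axes: x right, y down, z forward; pixel columns grow to the right and rows downward; lengths in m; the calibration is good to about 2 mm. A picture is of the moment at which its call begins: read the wrist's pose just before it. get_calibration takes no time and is no camera call; for the wrist camera it gives the pose at the moment of the call.
- workorder.hand_in(): hands the job in, once; it reports no verdict.
The state is a dict: "clock": time; "joint_pos": joint angles; "qvel": joint speeds; "tau": joint torques, N m; "tcp_pos": TCP position; "orientation": TCP orientation; "wrist_force": force on the tool from outside, world axes, zero at the start; "ft_torque": the same for the moment, N m; "finger_gap": finger opening in m.
Only numpy, scipy, OpenCV 4.12 (cv2) and the standard library are available. Lean on these libraries where they do the work, as an engineer would, in place of code of your own. Each camera call takes 0.05 s, during which the arm holds its last target.

## Working session

There is one attempt and no reset: what is moved stays moved. The work goes in short steps, Python scripts to look and compute and a tool call to move; the robot and the scene stay as the last step left them, time stands still between calls to the robot, and variables do not carry over. Pictures are saved under pics/ and viewed, and the job is handed in when it is done.

Besides the shell and the picture viewer there is one more tool, called after "Request:" as a command line: name --argument value ..., lists and objects as JSON in quotes. play_rows: Moves the arm, as the interface text tells. Its arguments: {"type":"object","properties":{"series":{"type":"string"},"newtons":{"type":"number"}},"required":["series"]}

```bash
mkdir -p pics; ls; python3 - <<'E'
from workcell import get_state, cams
import cv2
print(get_state())
for n in ["scene","side","wrist"]:
    im=cams.read_camera(n); cv2.imwrite(f"pics/{n}0.png",im[:,:,::-1]); print(n,cams.get_calibration(n))
E
```

```text
pics
{'clock': 0.0, 'joint_pos': array([-1.39618526e-01,  3.14002082e-01,  4.49769889e-02,  1.30356830e+00,
        3.59943271e-05,  1.43119977e+00]), 'qvel': array([-0.00115504, -0.00038956, -0.0005675 ,  0.00073775, -0.00028618,
        0.00198044]), 'tau': array([-2.90074182e-03, -4.80629075e+01,  2.98531097e+01,  1.95313990e-02,
       -3.83516899e-04, -4.27451073e-05]), 'tcp_pos': array([5.74537043e-01, 5.50006491e-05, 2.49407047e-01]), 'orientation': array([-7.28419506e-04,  7.07114276e-01,  7.07098715e-01, -5.26389740e-04]), 'wrist_force': array([ 0.07463775,  0.61614021, -0.29028866]), 'ft_torque': array([ 0.01893974,  0.00916567, -0.01108548]), 'finger_gap': 0.08544125950106803}
scene {'fx': 410.907853947642, 'fy': 410.907853947642, 'cx': 252.91833951202045, 'cy': 190.7125499339386, 'rvec': array([ 1.90653992, -0.88616813,  0.53385727]), 'tvec': array([-0.34848764,  0.23173264,  0.58771913])}
side {'fx': 495.5252449284913, 'fy': 495.5252449284913, 'cx': 252.23844583521952, 'cy': 195.6256065085435, 'rvec': array([ 2.2120803 , -0.99169803,  0.39275352]), 'tvec': array([-0.36800572,  0.2876526 ,  0.8342147 ])}
wrist {'fx': 293.0473354805274, 'fy': 293.0473354805274, 'cx': 257.66880181299365, 'cy': 191.3253014773841, 'rvec': array([-2.87477709e+00, -2.19495829e-03,  4.69999790e-04]), 'tvec': array([-0.57481135, -0.03417699,  0.3778257 ])}
```

View pics/scene0.png

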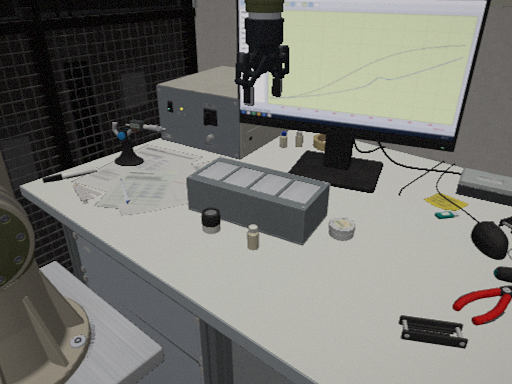

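View pics/side0.png

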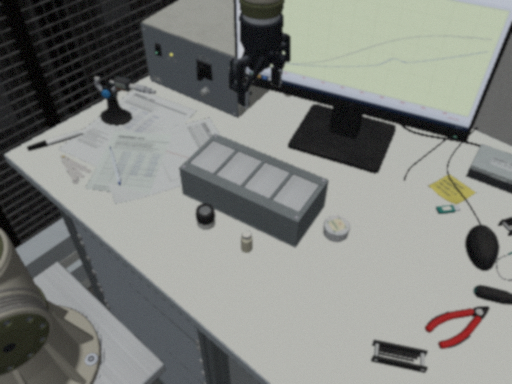

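View pics/wrist0.png

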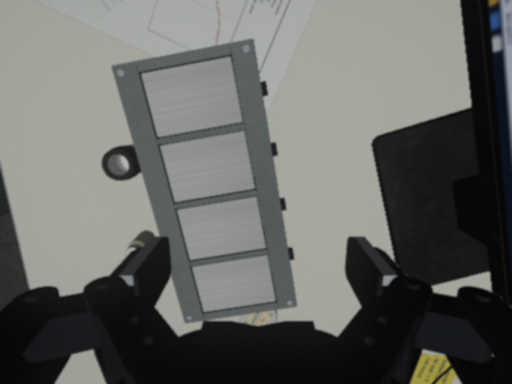

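The wrist picture shows the whole box top: corners near (113,66), (253,40), (297,306) and (185,322). Fitting the box pose next.

```bash
cat > h.py <<'E'
import numpy as np, cv2
from scipy.spatial.transform import Rotation as R
from scipy.optimize import least_squares
def proj(P,c):
    K=np.array([[c['fx'],0,c['cx']],[0,c['fy'],c['cy']],[0,0,1]])
    return cv2.projectPoints(np.asarray(P,float),c['rvec'],c['tvec'],K,None)[0][:,0]
def plane(uv,c,z):
    M=R.from_rotvec(c['rvec']).as_matrix(); o=-M.T@c['tvec']
    d=M.T@np.array([(uv[0]-c['cx'])/c['fx'],(uv[1]-c['cy'])/c['fy'],1]); return o+d*(z-o[2])/d[2]
E
python3 - <<'E'
from h import *
from workcell import cams
c=cams.get_calibration("wrist")
im=cv2.imread("pics/wrist0.png")
uv=np.array([[113,66],[253,40],[297,306],[185,322]],float)
w=np.array([plane(p,c,.082) for p in uv]);print(w.round(4))
print([np.linalg.norm(w[i]-w[(i+1)%4]).round(4) for i in range(4)])
L=np.array([[-.067,.143,.082],[.067,.143,.082],[.067,-.143,.082],[-.067,-.143,.082]])
def T(p,L): return R.from_euler('z',p[2]).apply(L)+[p[0],p[1],0]
s=least_squares(lambda p:(proj(T(p,L),c)-uv).ravel(),[.5,0,0.1]);p=s.x
print(p,np.degrees(p[2]),s.fun.round(1))
np.save("box.npy",p)
for i,y in enumerate([.102,.034,-.034,-.102]):
    l=np.array([[-.042,y-.03,.082],[-.042,y+.03,.082],[.044,y+.03,.082],[.044,y-.03,.082]])
    q=proj(T(p,l),c); cv2.polylines(im,[q.astype(int).reshape(-1,1,2)],True,(0,0,255),1)
    for lx in (-.022,-.034):print(i+1,lx,T(p,np.array([[lx,y,.082]])).round(4))
cv2.imwrite("pics/ov.png",cv2.resize(im,None,fx=1.5,fy=1.5))
E
```

```text
[[ 0.4412  0.1075  0.082 ]
 [ 0.5705  0.1295  0.082 ]
 [ 0.6204 -0.1491  0.082 ]
 [ 0.4899 -0.1712  0.082 ]]
[np.float64(0.1311), np.float64(0.2831), np.float64(0.1324), np.float64(0.2829)]
[ 0.53046604 -0.02159789  0.17349246] 9.940385623819454 [-1.6 -0.2  1.5 -1.6  0.6  1.3 -0.4  2.1]
1 -0.022 [[0.4912 0.0751 0.082 ]]
1 -0.034 [[0.4794 0.073  0.082 ]]
2 -0.022 [[0.5029 0.0081 0.082 ]]
2 -0.034 [[0.4911 0.006  0.082 ]]
3 -0.022 [[ 0.5147 -0.0589  0.082 ]]
3 -0.034 [[ 0.5028 -0.061   0.082 ]]
4 -0.022 [[ 0.5264 -0.1259  0.082 ]]
4 -0.034 [[ 0.5146 -0.1279  0.082 ]]
```

View pics/ov.png

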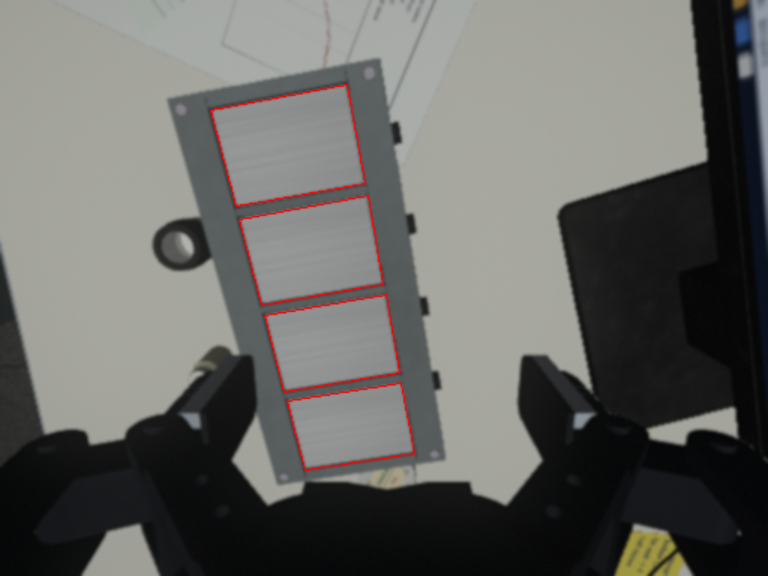

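The overlay matches the flaps, giving the box at (0.5305, -0.0216) with yaw 9.9°. I'll align the tool with the box, shut the fingers and hover over flap 2.

Request:
play_rows --series "0 0 0 0 0 0 -5; 0 0 0 0 0 0 -4.9; 0 1 -2.5 2 0 0 0; 0 1 -2.5 2 0 0 0; 0 0 -2.3 2 0 0 0; 0 0 0 2 0 0 0; 0 0 0 2 0 0 0; 0 0 0 2 0 0 0; 0 0 0 0 0 0 0; 0 0 0 0 0 0 0" --newtons 30

```text
clock: 1.4
tcp_pos: [0.5, 0.0071, 0.1309]
orientation: [0.0, 0.643, 0.765, 0.0]
wrist_force: [0.7, -0.5, -0.2]
finger_gap: -0.0
```

```bash
cat > st.py <<'E'
from h import *
from workcell import get_state
s=get_state();p=np.load("box.npy")
d=R.from_euler('z',-p[2]).apply(s['tcp_pos']-[p[0],p[1],0])
print(s['clock'],'box xyz mm',(d*1000).round(1),'F',R.from_euler('z',-p[2]).apply(s['wrist_force']).round(2),'gap',s['finger_gap'])
M=R.from_quat(s['orientation'][[1,2,3,0]]).as_matrix();print('tool axes in box',(R.from_euler('z',-p[2]).as_matrix()@M).round(3).tolist())
E
python3 st.py; python3 - <<'E'
from workcell import cams
import cv2
im=cams.read_camera("side"); cv2.imwrite("pics/side1.png",cv2.resize(im[120:260,150:350,::-1],None,fx=4,fy=4))
im=cams.read_camera("wrist"); cv2.imwrite("pics/w1.png",im[:,:,::-1])
E
```

```text
1.4 box xyz mm [-25.1  33.5 130.9] F [ 0.63 -0.66 -0.23] gap -4.3190164311344714e-05
tool axes in box [[0.001, 1.0, 0.001], [1.0, -0.001, -0.0], [-0.0, 0.001, -1.0]]
```

View pics/side1.png

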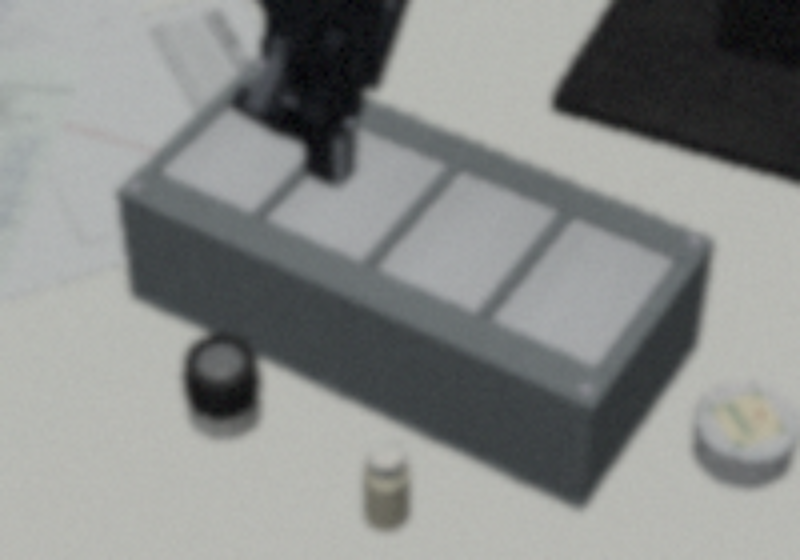

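View pics/w1.png

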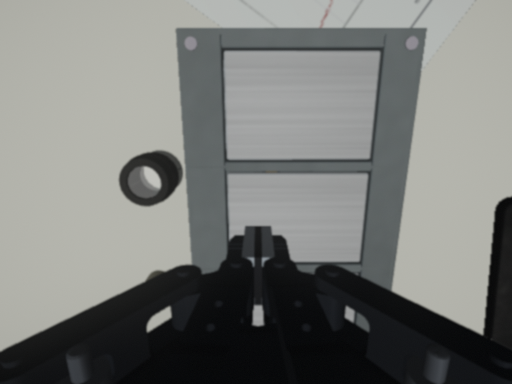

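The fingers hover shut over flap 2, with slim tips. Now descending to just above it, then in small steps.

Request:
play_rows --series "0 0 -0.5 1.2 0 0 0; 0 0 0 1.2 0 0 0; 0 0 0 0.2 0 0 0; 0 0 0 0 0 0 0; 0 0 0 0.1 0 0 0; 0 0 0 0.1 0 0 0; 0 0 0 0 0 0 0"

```text
clock: 2.38
tcp_pos: [0.4949, 0.0063, 0.1024]
orientation: [0.0, 0.643, 0.765, 0.0]
wrist_force: [-0.3, -0.3, 0.2]
finger_gap: -0.0001
```

```bash
python3 st.py
```

```text
2.375 box xyz mm [-30.3  33.6 102.4] F [-0.39 -0.2   0.22] gap -7.78336211549666e-05
tool axes in box [[0.001, 1.0, 0.0], [1.0, -0.001, -0.0], [-0.0, 0.0, -1.0]]
```

Request:
play_rows --series "0 0 0 0.1 0 0 0; 0 0 0 0.1 0 0 0; 0 0 0 0 0 0 0"

```text
clock: 2.75
tcp_pos: [0.4948, 0.0063, 0.1003]
orientation: [0.0, 0.643, 0.765, 0.0]
wrist_force: [-0.0, -0.4, 0.6]
finger_gap: 0.0
```

Request:
play_rows --series "0 0 0 0.1 0 0 0; 0 0 0 0.1 0 0 0; 0 0 0 0 0 0 0"

```text
clock: 3.12
tcp_pos: [0.4949, 0.0063, 0.0997]
orientation: [0.001, 0.643, 0.766, 0.0]
wrist_force: [-4.2, 0.0, 12.9]
finger_gap: -0.0003
```

Flap 2 resists: 13 N with only 0.6 mm of travel, so it's latched. Next is flap 3.

Request:
play_rows --series "0 0 0 -1.2 0 0 0; 0 -2.3 0 0 0 0 0; 0 -2.3 0 0 0 0 0; 0 -2.2 0 0 0 0 0; 0 0 0 0 0 0 0; 0 0 0 0.8 0 0 0; 0 0 0 0.1 0 0 0; 0 0 0 0.1 0 0 0; 0 0 0 0 0 0 0; 0 0 0 0 0 0 0"

```text
clock: 4.38
tcp_pos: [0.5068, -0.0606, 0.1004]
orientation: [0.0, 0.643, 0.766, 0.0]
wrist_force: [0.6, -0.9, -0.2]
finger_gap: -0.0002
```

Request:
play_rows --series "0 0 0 0.1 0 0 0; 0 0 0 0.1 0 0 0; 0 0 0 0 0 0 0"

```text
clock: 4.75
tcp_pos: [0.5068, -0.0607, 0.0985]
orientation: [0.0, 0.643, 0.765, 0.0]
wrist_force: [0.5, 0.2, 3.5]
finger_gap: -0.0002
```

Flap 3 has gone farther (98.5 mm) at only 3.5 N, so it may be the free one. I'll press a bit more.

Request:
play_rows --series "0 0 0 0.1 0 0 0; 0 0 0 0.1 0 0 0; 0 0 0 0 0 0 0"

```text
clock: 5.12
tcp_pos: [0.5068, -0.0607, 0.0964]
orientation: [0.0, 0.643, 0.765, 0.0]
wrist_force: [0.8, 1.2, 3.2]
finger_gap: -0.0001
```

Request:
play_rows --series "0 0 0 0.1 0 0 0; 0 0 0 0 0 0 0"

```text
clock: 5.38
tcp_pos: [0.5068, -0.0608, 0.0953]
orientation: [0.0, 0.643, 0.765, 0.0]
wrist_force: [1.7, 1.4, 2.8]
finger_gap: -0.0001
```

Flap 3 rocks freely at about 3 N. Pushing it down into the bay.

Request:
play_rows --series "0 0 0 0.3 0 0 0; 0 0 0 0.3 0 0 0; 0 0 0 0.4 0 0 0; 0 0 0 0.4 0 0 0; 0 0 0 0 0 0 0"

```text
clock: 6.0
tcp_pos: [0.5062, -0.0608, 0.0807]
orientation: [-0.0, 0.644, 0.765, -0.0]
wrist_force: [2.0, 0.3, -0.7]
finger_gap: 0.0002
```

Request:
play_rows --series "0 0 0.2 0.4 0 0 0; 0 0 0.2 0.4 0 0 0; 0 0 0.2 0.4 0 0 0; 0 0 0.2 0.4 0 0 0; 0 0 0 0 0 0 0"

```text
clock: 6.62
tcp_pos: [0.5143, -0.0591, 0.0648]
orientation: [-0.0, 0.643, 0.766, 0.0]
wrist_force: [-0.2, -0.1, -0.7]
finger_gap: -0.0002
```

```bash
python3 st.py; python3 - <<'E'
from workcell import cams
import cv2
im=cams.read_camera("side"); cv2.imwrite("pics/side2.png",cv2.resize(im[120:260,150:350,::-1],None,fx=4,fy=4))
E
```

```text
6.625 box xyz mm [-22.4 -34.1  64.8] F [-0.26 -0.02 -0.73] gap -0.0001624982935716759
tool axes in box [[0.0, 1.0, -0.0], [1.0, -0.0, 0.001], [0.001, -0.0, -1.0]]
```

View pics/side2.png

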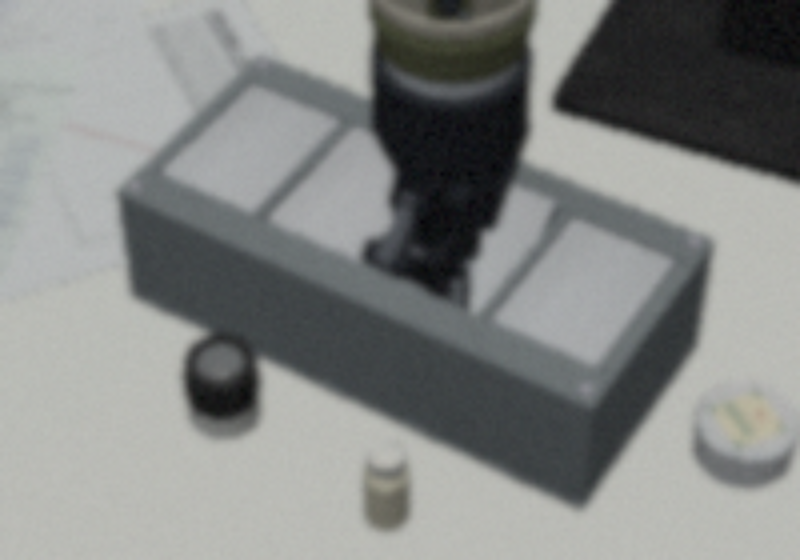

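Request:
play_rows --series "0 0 0.3 0.2 0 0 0; 0 0 0.3 0.2 0 0 0; 0 0 0 0 0 0 0"

```text
clock: 7.05
tcp_pos: [0.5192, -0.058, 0.0605]
orientation: [-0.001, 0.643, 0.765, -0.001]
wrist_force: [-3.4, -0.2, 0.5]
finger_gap: 0.0003
```

Request:
play_rows --series "0 0 0.3 0 0 0 0; 0 0 0.3 0 0 0 0; 0 0 0 0 0 0 0"

```text
clock: 7.42
tcp_pos: [0.5252, -0.057, 0.0608]
orientation: [-0.001, 0.643, 0.765, -0.001]
wrist_force: [-4.7, -1.1, -0.7]
finger_gap: -0.0001
```

Request:
play_rows --series "0 0 0.3 0 0 0 0; 0 0 0.3 0 0 0 0; 0 0 0 0 0 0 0"

```text
clock: 7.8
tcp_pos: [0.5299, -0.056, 0.0604]
orientation: [-0.002, 0.644, 0.765, -0.001]
wrist_force: [-8.4, -1.9, 0.2]
finger_gap: 0.0
```

```bash
python3 st.py; python3 - <<'E'
from workcell import cams
import cv2
im=cams.read_camera("wrist"); cv2.imwrite("pics/w3.png",im[:,:,::-1])
E
```

```text
7.8 box xyz mm [ -6.5 -33.8  60.4] F [-8.64 -0.46  0.22] gap 4.552576953483049e-05
tool axes in box [[0.001, 1.0, -0.004], [1.0, -0.001, 0.001], [0.001, -0.004, -1.0]]
```

View pics/w3.png

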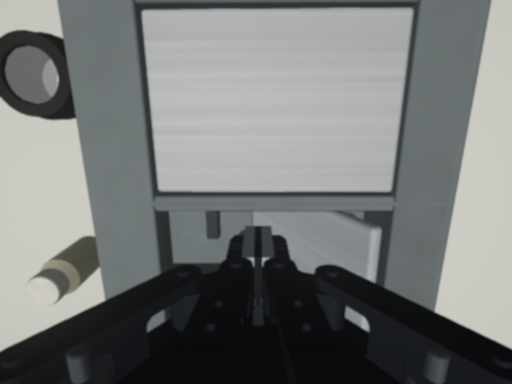

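The flap stands steep with its far end standing up. I'll check its angle by projecting the far-end corner.

```bash
cat > ang.py <<'E'
from h import *
from workcell import cams
import sys
c=cams.get_calibration("wrist");p=np.load("box.npy")
def W(L): return R.from_euler('z',p[2]).apply(L)+[p[0],p[1],0]
for d in (0,40,50,55,60,65,70,74.5):
    t=np.radians(d);u=np.array([np.cos(t),0,np.sin(t)]);n=np.array([-np.sin(t),0,np.cos(t)])
    h=np.array([.026,-.034,.079])
    P=[h+.018*u+s*.0025*n+[0,w,0] for s in(1,-1) for w in (.03,-.03)]+[h-.068*u+.0025*n+[0,.03,0]]
    print(d,proj(W(np.array(P)),c).round(0).tolist())
E
python3 ang.py
python3 - <<'E'
import cv2
im=cv2.imread("pics/w3.png"); cv2.imwrite("pics/w3c.png",cv2.resize(im[190:340,140:400],None,fx=3,fy=3))
E
```

```text
0 [[393.0, 216.0], [375.0, 350.0], [387.0, 212.0], [371.0, 341.0], [161.0, 216.0]]
40 [[390.0, 228.0], [371.0, 372.0], [394.0, 224.0], [376.0, 364.0], [216.0, 187.0]]
50 [[384.0, 230.0], [366.0, 376.0], [392.0, 226.0], [373.0, 369.0], [233.0, 183.0]]
55 [[381.0, 231.0], [364.0, 378.0], [390.0, 228.0], [372.0, 371.0], [242.0, 181.0]]
60 [[378.0, 232.0], [360.0, 379.0], [388.0, 229.0], [369.0, 374.0], [251.0, 180.0]]
65 [[374.0, 232.0], [357.0, 381.0], [385.0, 230.0], [367.0, 376.0], [260.0, 179.0]]
70 [[369.0, 233.0], [353.0, 381.0], [382.0, 231.0], [364.0, 377.0], [269.0, 178.0]]
74.5 [[365.0, 233.0], [350.0, 382.0], [379.0, 231.0], [361.0, 379.0], [277.0, 177.0]]
```

View pics/w3c.png

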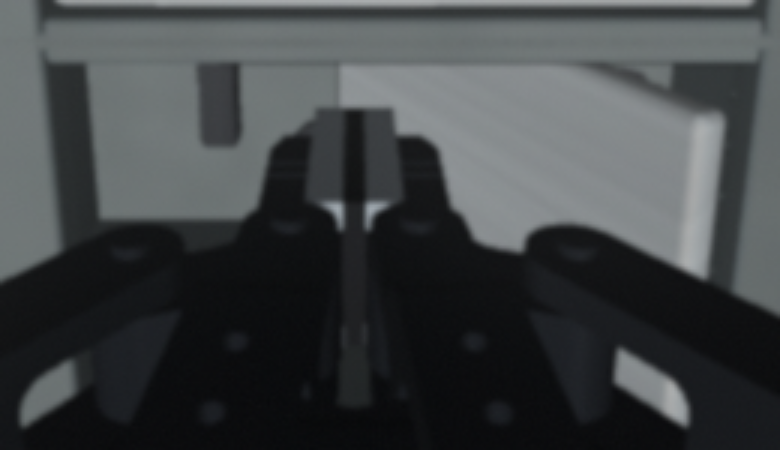

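The corner at (370,227) and its neighbour (381,228) put the flap at roughly 60–68°. A knuckle may be close to the raised far end. I'll back off slightly and tilt the fingertips away from the robot to gain angle without the knuckle touching.

Request:
play_rows --series "0 0 -0.5 0 0 0 0; 0 0 0 0 -5 0 0; 0 0 0 0 -5 0 0; 0 0 0 0 0 0 0"

```text
clock: 8.35
tcp_pos: [0.5267, -0.0571, 0.0618]
orientation: [0.057, 0.641, 0.762, 0.067]
wrist_force: [-0.4, 0.9, 0.3]
finger_gap: -0.0
```

Request:
play_rows --series "0 0 0 0 -5 0 0; 0 0 0 0 -3 0 0; 0 0 0 0 0 0 0"

```text
clock: 8.72
tcp_pos: [0.5312, -0.0579, 0.0646]
orientation: [0.104, 0.635, 0.756, 0.122]
wrist_force: [1.2, 0.8, 9.4]
finger_gap: -0.0
```

```bash
python3 st.py;python3 ang.py; python3 - <<'E'
from workcell import cams
import cv2
im=cams.read_camera("wrist"); cv2.imwrite("pics/w4.png",cv2.resize(im[150:340,120:400,::-1],None,fx=2.8,fy=2.8))
im=cams.read_camera("side"); cv2.imwrite("pics/side4.png",cv2.resize(im[120:260,150:350,::-1],None,fx=4,fy=4))
E
```

```text
8.725 box xyz mm [ -5.6 -35.9  64.6] F [1.33 0.54 9.41] gap -4.7129481544303085e-05
tool axes in box [[0.0, 0.949, 0.316], [1.0, 0.001, -0.002], [-0.002, 0.316, -0.949]]
0 [[377.0, 196.0], [363.0, 313.0], [369.0, 193.0], [357.0, 307.0], [173.0, 217.0]]
40 [[384.0, 205.0], [368.0, 331.0], [383.0, 201.0], [368.0, 324.0], [198.0, 185.0]]
50 [[382.0, 207.0], [366.0, 335.0], [384.0, 203.0], [369.0, 328.0], [211.0, 180.0]]
55 [[380.0, 208.0], [365.0, 337.0], [384.0, 204.0], [368.0, 331.0], [218.0, 178.0]]
60 [[378.0, 208.0], [363.0, 339.0], [383.0, 205.0], [368.0, 333.0], [225.0, 176.0]]
65 [[376.0, 209.0], [361.0, 341.0], [382.0, 206.0], [366.0, 335.0], [233.0, 174.0]]
70 [[373.0, 210.0], [359.0, 342.0], [381.0, 207.0], [365.0, 337.0], [241.0, 173.0]]
74.5 [[371.0, 211.0], [356.0, 344.0], [379.0, 208.0], [364.0, 339.0], [248.0, 172.0]]
```

View pics/w4.png

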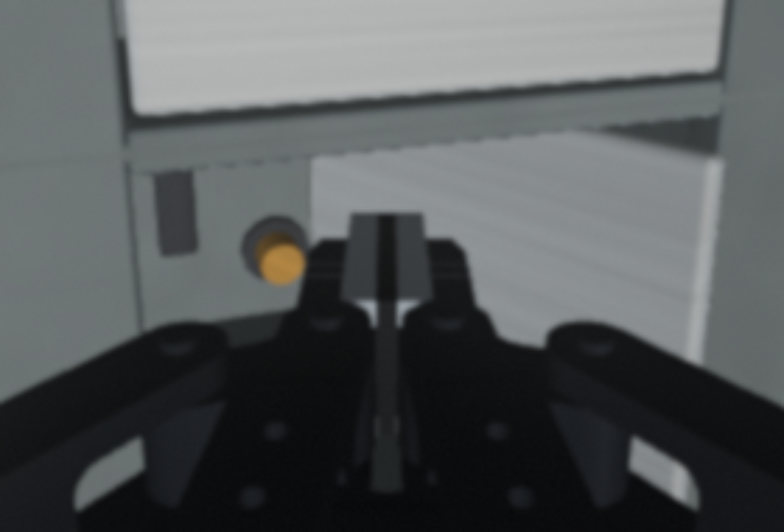

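View pics/side4.png

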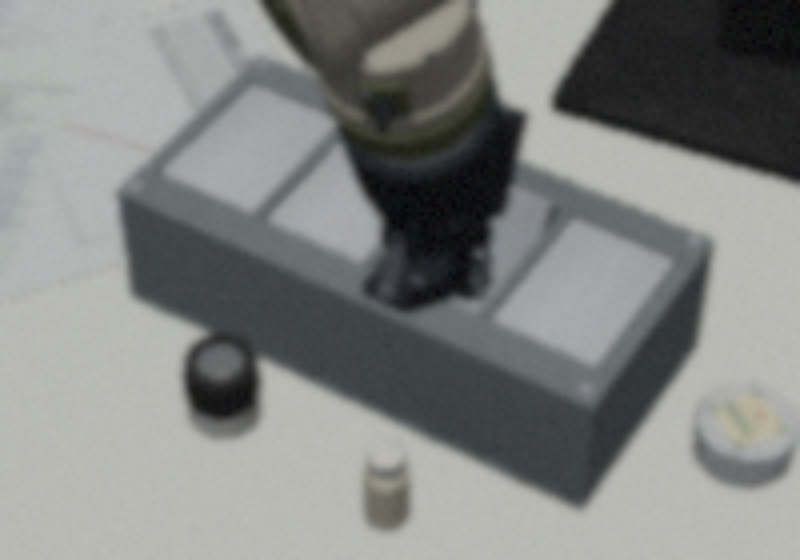

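A vertical force of 9 N appeared: the near knuckle is resting on the box's near rim. I'll raise it 8 mm, then push away.

Request:
play_rows --series "0 0 0.1 -0.4 0 0 0; 0 0 0.15 -0.36 0 0 0; 0 0 0 0 0 0 0"

```text
clock: 9.2
tcp_pos: [0.5276, -0.0572, 0.0696]
orientation: [0.101, 0.635, 0.756, 0.12]
wrist_force: [-1.4, 0.4, 0.1]
finger_gap: 0.0001
```

Request:
play_rows --series "0 0 0.38 0.13 0 0 0; 0 0 0.38 0.13 0 0 0; 0 0 0 0 0 0 0"

```text
clock: 9.57
tcp_pos: [0.5341, -0.0557, 0.0684]
orientation: [0.1, 0.636, 0.756, 0.119]
wrist_force: [-3.7, -1.3, 0.5]
finger_gap: -0.0003
```

```bash
python3 st.py
```

```text
9.575 box xyz mm [ -2.3 -34.3  68.4] F [-3.87 -0.62  0.5 ] gap -0.0002518205835369741
tool axes in box [[0.001, 0.952, 0.307], [1.0, -0.001, -0.0], [0.0, 0.307, -0.952]]
```

Request:
play_rows --series "0 0 0.2 0.06 0 0 0; 0 0 0.2 0.06 0 0 0; 0 0 0 0 0 0 0"

```text
clock: 9.95
tcp_pos: [0.5364, -0.0552, 0.0674]
orientation: [0.099, 0.636, 0.756, 0.118]
wrist_force: [-6.2, -3.1, -1.5]
finger_gap: -0.0005
```

Request:
play_rows --series "0 0 0.2 0.06 0 0 0; 0 0 0 0 0 0 0"

```text
clock: 10.2
tcp_pos: [0.5376, -0.0549, 0.067]
orientation: [0.098, 0.637, 0.756, 0.117]
wrist_force: [-8.9, -5.0, -0.9]
finger_gap: -0.0001
```

```bash
python3 st.py;python3 ang.py; python3 - <<'E'
from workcell import cams
import cv2
im=cams.read_camera("wrist"); cv2.imwrite("pics/w5.png",cv2.resize(im[150:340,120:400,::-1],None,fx=2.8,fy=2.8))
E
```

```text
10.2 box xyz mm [  1.3 -34.1  67. ] F [-9.63 -3.38 -0.88] gap -0.00012535431092407028
tool axes in box [[0.003, 0.953, 0.302], [1.0, -0.003, -0.0], [0.001, 0.302, -0.953]]
0 [[360.0, 200.0], [349.0, 317.0], [353.0, 197.0], [343.0, 310.0], [152.0, 222.0]]
40 [[365.0, 209.0], [352.0, 335.0], [365.0, 205.0], [353.0, 328.0], [184.0, 188.0]]
50 [[362.0, 211.0], [350.0, 339.0], [365.0, 208.0], [353.0, 332.0], [198.0, 183.0]]
55 [[361.0, 212.0], [348.0, 341.0], [365.0, 209.0], [352.0, 335.0], [206.0, 181.0]]
60 [[358.0, 213.0], [346.0, 343.0], [364.0, 210.0], [351.0, 337.0], [214.0, 179.0]]
65 [[356.0, 214.0], [344.0, 345.0], [363.0, 211.0], [350.0, 339.0], [222.0, 177.0]]
70 [[353.0, 215.0], [341.0, 347.0], [361.0, 212.0], [348.0, 341.0], [230.0, 176.0]]
74.5 [[350.0, 215.0], [339.0, 348.0], [359.0, 213.0], [347.0, 343.0], [237.0, 175.0]]
```

View pics/w5.png

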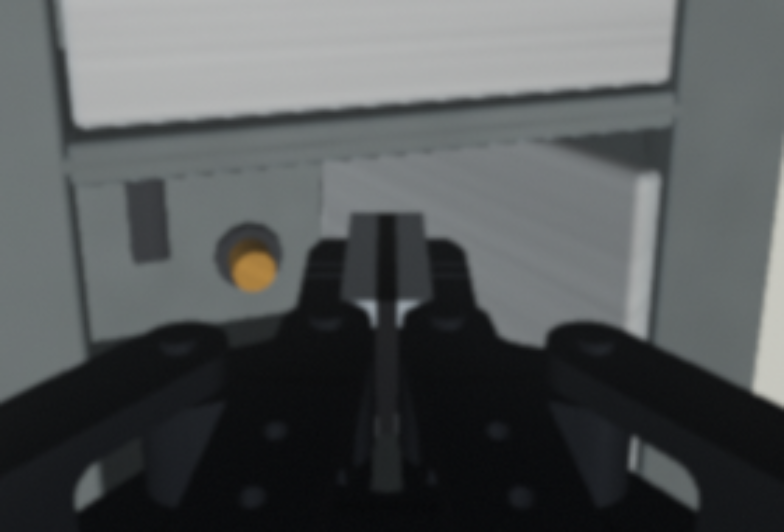

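The near edge at column 235, with the corners at 348 and 355, gives about 70–74°. The rising force suggests it's at the stop. Withdrawing and checking.

Request:
play_rows --series "0 0 -0.7 -0.2 0 0 0; 0 0 -0.3 -0.1 0 0 0; 0 0 0 -1.5 0 0 0; 0 0 0 -2 0 0 0; 0 0 0 -2.5 0 0 0; 0 0 0 -3 4.5 0 0; 0 0 0 -3 4.5 0 0; 0 0 0 -3 4.5 0 0; 0 0 0 0 4.5 0 0; 0 0 0 0 0 0 0"

```text
clock: 11.5
tcp_pos: [0.4938, -0.0632, 0.2138]
orientation: [0.001, 0.643, 0.766, 0.001]
wrist_force: [0.1, -0.5, 0.2]
finger_gap: -0.0001
```

```bash
python3 st.py;python3 ang.py; python3 - <<'E'
from workcell import cams
import cv2
im=cams.read_camera("wrist"); cv2.imwrite("pics/w6.png",cv2.resize(im[:,:,::-1],None,fx=1.5,fy=1.5))
im=cams.read_camera("side"); cv2.imwrite("pics/side6.png",cv2.resize(im[120:260,150:350,::-1],None,fx=4,fy=4))
E
```

```text
11.5 box xyz mm [-43.3 -34.6 213.8] F [ 0.02 -0.49  0.18] gap -0.00010330082536706167
tool axes in box [[-0.0, 1.0, 0.002], [1.0, 0.0, -0.0], [-0.0, 0.002, -1.0]]
0 [[356.0, 155.0], [351.0, 219.0], [355.0, 154.0], [349.0, 217.0], [258.0, 155.0]]
40 [[354.0, 157.0], [348.0, 224.0], [356.0, 156.0], [350.0, 222.0], [272.0, 149.0]]
50 [[352.0, 157.0], [346.0, 224.0], [355.0, 157.0], [349.0, 223.0], [279.0, 148.0]]
55 [[350.0, 157.0], [344.0, 225.0], [354.0, 157.0], [348.0, 223.0], [283.0, 147.0]]
60 [[349.0, 157.0], [343.0, 225.0], [353.0, 157.0], [347.0, 224.0], [288.0, 147.0]]
65 [[347.0, 157.0], [341.0, 225.0], [352.0, 157.0], [346.0, 224.0], [292.0, 146.0]]
70 [[345.0, 158.0], [340.0, 225.0], [350.0, 157.0], [345.0, 225.0], [297.0, 146.0]]
74.5 [[344.0, 158.0], [338.0, 225.0], [349.0, 157.0], [343.0, 225.0], [301.0, 146.0]]
```

View pics/w6.png

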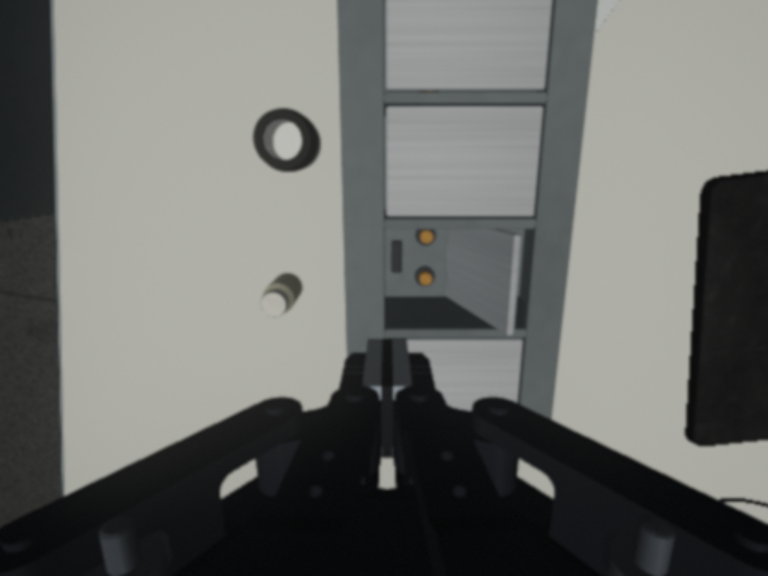

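View pics/side6.png

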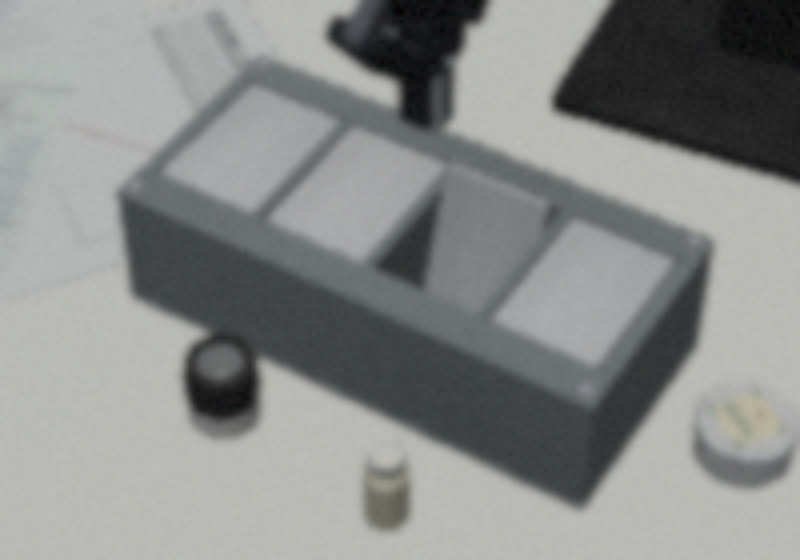

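Near edge at column 297 (445/1.5) gives about 70°. The far-end corner at 342 gives 70° or more. Loupe, vial and tin sit at the same pixels as before, and the arm is clear. Handing in.

```bash
python3 -c "
from workcell import workorder
print(workorder.hand_in())"
```

```text
the job is handed in; nothing more can be done
None
```

The third flap from the left was the unlatched one. It now stands open at about 70° or a little more, and the job is handed in.

- **Finding it:** Flap 2 resisted, reading 13 N for only 0.6 mm of travel, so I took it as latched. Flap 3 gave steadily at about 3 N. I did not press flaps 1 and 4.
- **Opening it:** I pushed flap 3 down and away, then tilted the fingers and pushed it further, probably to its stop.
- **Final checks:** In the last wrist picture the flap's near edge gives about 70°, and the far-end corner 70° or more. The jacks are visible, and the loupe, vial and tin stand where they were. The arm was clear at about 0.21 m height, with the wrist force near zero.
- **Unplanned contact:** While I tilted the fingers, a finger knuckle apparently rested on the box's near rim, with a wrist force of about 9 N, and I lifted off at once. The highest wrist reading I saw was about 13.6 N (on flap 2), but forces were read only at the end of each move.
- **First milestone:** I never read the flap's angle and the finger force together at 0.12 rad. I read about 3 N just before that angle and 3–8 N well past it, but near-zero force in between.

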